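# Shut and bolt the maize chute gate

## Task

The maize chute on the bench stands open, chocked by a wooden wedge. Take the wedge out and lay it in the open wooden tray, wind the handwheel clockwise until the gate has shut the mouth and the two lugs on the gate stand squarely either side of the line of the barrel bolt, then slide the bolt fully across between the lugs and turn its handle down into the notch. Do not push about or knock over the cup, the maize cob, the jar and the socket case that stand around the chute.

Things in the scene. Friction and masses are not known exactly. Their poses are not given: they have to be found in the camera images.
- chute: Grey steel chute frame fixed to the bench, 260 x 370 x 30 mm (x, y, height), carrying gate, handwheel and bolt. Origin on the bench, frame from x -125 to 135, y -160 to 210 mm; x points away from the robot at yaw 0, y left. Its open mouth is a dark recess: x -30 to 120, y -95 mm to the gate's edge, floor 4 mm above the bench. The gate, a steel plate (top at 26 mm), shuts towards -y.
- wheel (a joint): Handwheel angle, rad. Grows clockwise seen from above, shutting the gate by 35 mm per rad; starts at 0 to 0.7. At 4.00 the gate's lugs are in line with the bolt, which passes within about 0.14 either way. Stops only at 0 and 4.75 (too far); stays where it is left. Turning takes about 2 N at the rim. No crank knob: grip the rim from above, one finger inside, a third of a turn at a time.
- wheel_hub (a point): Centre of the handwheel, in the plane of its rim, 125 mm above the bench, at x 20, y 130 mm in the chute's axes; the axis is upright. The dark steel rim is a round tube 18 mm thick on a circle of 85 mm radius; hub 38 mm wide. Three 12 mm spokes, 120 degrees apart: this point's x axis lies along one and turns with the wheel. Gearbox below, top at 80 mm.
- keeper (a point): Midpoint between the two dark steel lugs that stand on the gate, 55 mm above the bench. Each lug is 22 mm (x) by 8 mm (y), top at 69 mm above the bench; the gap between them is 24 mm. With the gate rightly shut this point is at x 11, y -85 mm in the chute's axes, on the line of the bolt. The gate's leading edge is 15 mm further to -y.
- bolt (a joint): Slide of the steel barrel bolt (14 mm rod along the chute's x, axis at y -85 mm, 55 mm above the bench), m. 0 to 0.008 (drawn back) at the start, 0.055 fully across, at its stop; grows to the chute's +x. Takes about 2 N, stays where left; strikes the lugs at about 0.02 if the gate is out of line. Guide plates flank it: inner faces 12 mm off the axis, tops at 67 mm.
- bolt_handle (a joint): Turn of the bolt's handle about the bolt's axis, rad: 0 upright (0 to 0.1 at the start), 1.57 turned down level, in the notch, pointing to the chute's -y. The notch is in the guide plate on the -y side, x -46 to -22 mm, its floor 44 mm above the bench; the handle enters it only with the bolt at 0.051 or more, else it stops at about 0.4. Stays where it is left (about 0.08 N m).
- bolt_grip (a point): Point on the bolt's handle, 65 mm from the bolt's axis. The handle is a plain round steel bar, 13 mm thick, its rounded end 86.5 mm from the axis; the point's z axis points out along it. With the handle upright this point is 120 mm above the bench, at x -90 mm plus the bolt's slide, y -85 mm in the chute's axes.
- wedge: Loose wooden wedge, 100 g, 90 mm long (its y), 40 mm wide (its x), flat underneath; height rises evenly from 15 mm at its -y end to 60 mm at its +y end. Origin: centre of the underside. Starts on the floor of the chute's mouth, thick end towards the gate, long axis roughly along the chute's y. Grip it from above across its 40 mm width.
- tray: Open wooden tray fixed on the bench, 200 x 140 mm (x, y), walls 6 mm thick and 30 mm high, floor 6 mm thick. Origin: centre of the underside. Left or right of the chute; an open socket case stands on the other side.
- cup: Bystander: aluminium cup, 76 mm wide, 85 mm high, near the robot. Origin under its centre.
- cob_b: Bystander: maize cob lying along its x, 180 mm long, 44 mm thick, near the robot. Origin under its middle.
- jar: Bystander: clear jar with a steel cap, 68 mm wide, 100 mm high, at the back right. Origin under its centre.
- socket_case: Bystander: open black socket case, 120 x 190 mm (x, y), 28 mm high, its lid standing up 135 mm at the +x side; on the other side of the chute from the tray. Origin under the centre of its base.
Mind the look-alikes: they are no part of the job. Several things look just like the wedge: the one meant starts farthest from the robot's base.

How it is judged:
By the outcome, as a careful person would: the job done as asked, in the order asked, and still so for the second after the job is handed in, with the robot touching nothing.
It also fails if it takes over 72 s, if anything falls off the work surface, if the arm or the gripper's body presses on something with over 40 N, if the wrist force passes 120 N, or if a joint passes its speed limit or range.

## Robot

A 6-joint arm with a two-finger parallel gripper is mounted at the origin on the work surface. World frame = base frame: x ahead of the robot, y to its left, z up, the work surface at z = 0. Lengths are in mm, angles in rad, forces in N, time in s.
With the tool pointing down it reaches from about 300 to 775 mm from the base axis. Payload 14.6 kg.
Tool frame: the origin (TCP) lies midway between the tips of the shut fingers; the grasp point (between the pads) lies 19 mm behind it (manip.hold_point_z is the distance from the TCP to the grasp point, in mm); z points along the fingers, y is the direction in which the jaws open and shut (so a half turn about z gives the same grasp; the last joint's range is limited). The gripper opens to 94 mm and grips with 3 to 60 N. Pads are 16 mm wide; open, the fingers measure 119 mm over their backs; the gripper's body (75 mm by 177 mm) begins 78 mm behind the grasp point.
Start: joints at [1.257, 0.3, 1.521, -0, 1.321, -0.067], TCP at [134.364, 533.325, 205.446] pointing down, gripper open.
Joint ranges: [-3.03, 3.03], [-0.79, 2.21], [0.23, 2.52], [-1.04, 4.18], [0, 3.07], [-2.55, 2.55]. Speed limits (rad/s): [2.22, 2.22, 2.57, 3.14, 3.14, 3.14].

## Interface

Orientations are given as [roll, pitch, yaw] about the fixed x, y, z axes, in that order (R = Rz(yaw) Ry(pitch) Rx(roll)).
In Python, from cell import manip gives the robot as it stands.
- The arm moves only by the shell command python3 -m crank 'ROWS' [OPENING] [FORCE]. ROWS is JSON, a list of rows, each an object with "offset": the shift along the world's x, y, z in m, a list of three; "spin": the turn about the world's z in degrees. In form: [{"offset": [dx, dy, dz], "spin": spin}, ...]. A call has exactly 8 rows; each row is the pose to reach, as a shift and turn from the pose measured when the call began; what a row does not reach only later rows make up. A row lasts 1/12 s, in which the tool goes at most 41.7 mm and 7.16 degrees, less where a joint would pass 70% of its speed; a pose out of reach is approached as far as the arm can. A call with a gripper value outside its range is refused whole. OPENING is the opening, from 0 (shut) to 1 (fully open), set as the call begins (- or left out, the last holds). The fingers move at their own pace and stop on an object; FORCE is the grip in N (left out, the last holds). Time passes only in rows, so rows that repeat a pose let the fingers close, or fill a call up. It gives the time, the measured TCP pose, the force and the opening at its end, in the units of the state.
- manip.read_state(): the state, without advancing time (a new reading comes with each control period).
- manip.camera(name): name is "side" or "top" or "wrist"; returns a dict with "pixels" (400x640x3 uint8, red, green, blue), "fx", "fy", "cx", "cy" (pixels), "extrinsics" (4x4, takes a point from world to camera coordinates); the wrist camera has in their place "hand_eye" (4x4, takes a point from camera to tool coordinates, whose origin is the TCP and whose axes are the flange's). Camera axes: x right, y down, z forward; pixel columns grow to the right and rows downward; lengths in mm; the calibration is good to about 2 mm. A picture is of the moment at which its call begins: read the wrist's pose just before it. There is no depth.
- manip.sign_off(): hands the job in, once; it reports no verdict.
Trained networks look in a picture, given as the dict that the camera call returned (one of the last four; its "shot" number tells which), for a name from the list of things; names that differ only in an ending like _2 or _b are one class to them, and where a whole thing is asked for, a point or a joint stands for the part that bears it (a point fixed in the world has none). Each returns a list of dicts, best first, with "conf" (0 to 1); they miss things now and then, are a little off and sometimes report something else, mostly with a low value. They report only what shows in the picture. A call takes as long as a camera call. They do not tell look-alikes from the thing itself.
- manip.search_frame(picture, name): "location" ([x, y, z] in mm, in world coordinates, good to about 4 mm: the middle of the surface that is visible of it).
- manip.masks_of(picture, name): "mask" (400x640 bool, what is visible of it).
The state is a dict: "clock": time; "joints": joint angles; "qd": joint speeds; "effort": joint torques, N m; "eef_pos": TCP position; "eef_rot": TCP orientation; "wrist_force": force on the tool from outside, world axes, zero at the start; "moment": the same for the moment, N m; "finger_gap": finger opening in mm.
Only numpy, scipy, OpenCV 4.12 (cv2) and the standard library are available. Lean on these libraries where they do the work, as an engineer would, in place of code of your own. Each camera call takes 0.05 s, during which the arm holds its last target. There are 200 camera calls.

## Working session

There is one attempt and no reset: what is moved stays moved. The work goes in short steps, Python scripts to look and compute and a shell command to move; the robot and the scene stay as the last step left them, time stands still between calls to the robot, and variables do not carry over. Pictures are saved under pics/ and viewed, about 8 in all and at most 12, crops included, and the job is handed in when it is done.

```bash
ls; mkdir -p pics
cat > h.py <<'E'
import numpy as np, cv2
from cell import manip
def save(p,n,crop=None,s=1):
    im=p["pixels"][:,:,::-1]
    if crop: im=im[crop[1]:crop[3],crop[0]:crop[2]]
    cv2.imwrite(f"pics/{n}.png",cv2.resize(im,None,fx=s,fy=s,interpolation=cv2.INTER_CUBIC))
def proj(p,X):
    E=np.array(p["extrinsics"]);c=E[:3,:3]@np.array(X)+E[:3,3]
    return p["fx"]*c[0]/c[2]+p["cx"],p["fy"]*c[1]/c[2]+p["cy"]
def unproj(p,u,v,z):
    E=np.array(p["extrinsics"]);R=E[:3,:3];o=-R.T@E[:3,3]
    d=R.T@np.array([(u-p["cx"])/p["fx"],(v-p["cy"])/p["fy"],1]);return o+d*(z-o[2])/d[2]
E
python3 - <<'E'
from h import *
t=manip.camera("top");s=manip.camera("side")
save(t,"top1");save(s,"side1")
for n in "chute wheel wheel_hub keeper bolt bolt_handle bolt_grip wedge tray cup cob_b jar socket_case".split():
  for nm,p in(("top",t),("side",s)):
    print(n,nm,[(np.round(d["location"]).astype(int).tolist(),round(d["conf"],2),np.round(proj(p,d["location"])).astype(int).tolist()) for d in manip.search_frame(p,n)][:5])
print(manip.read_state())
E
```

```text
pics
chute top [([520, 31, 30], 0.77, [307, 186])]
chute side [([507, 22, 27], 0.77, [339, 212]), ([450, -404, 7], 0.33, [417, 313])]
wheel top [([527, 112, 134], 0.76, [281, 178]), ([578, -49, 39], 0.38, [332, 169])]
wheel side [([524, 113, 134], 0.68, [326, 172])]
wheel_hub top [([527, 116, 136], 0.82, [279, 177])]
wheel_hub side [([527, 111, 130], 0.7, [327, 173])]
keeper top [([565, 59, 26], 0.79, [299, 173])]
keeper side [([560, 53, 30], 0.93, [345, 200])]
bolt top [([528, 115, 136], 0.16, [279, 177])]
bolt side [([450, -110, 65], 0.66, [352, 237])]
bolt_handle top [([731, -339, 95], 0.6, [422, 121]), ([518, 27, 29], 0.5, [308, 187])]
bolt_handle side [([444, -112, 104], 0.46, [351, 229])]
bolt_grip top []
bolt_grip side [([451, -402, 6], 0.64, [417, 313]), ([444, -116, 101], 0.6, [351, 231]), ([560, 55, 29], 0.58, [345, 200])]
wedge top [([186, -328, 35], 0.86, [415, 290]), ([318, 365, 34], 0.59, [204, 244]), ([576, -49, 40], 0.54, [332, 170]), ([731, -337, 98], 0.41, [422, 121]), ([564, 61, 26], 0.24, [299, 173])]
wedge side [([318, 360, 26], 0.9, [238, 181]), ([184, -332, 34]
[... 493 characters left out ...]
 side [([555, 399, 40], 0.58, [287, 148])]
{'clock': 1.4, 'joints': array([ 1.25739639e+00,  2.99926270e-01,  1.52100334e+00,  9.23562637e-07,
        1.32070263e+00, -6.65956023e-02]), 'qd': array([ 0.00180748,  0.00101752,  0.00146737,  0.00128379, -0.00148389,
        0.00050176]), 'effort': array([-1.03377537e-03, -5.31652451e+01, -3.52915800e+01,  7.08398013e-02,
        2.12021969e-02, -3.84019131e-05]), 'eef_pos': array([134.36497547, 533.32215851, 205.42975188]), 'eef_rot': array([-3.14155322e+00, -3.52701581e-06,  2.89478809e+00]), 'wrist_force': array([-0.10093468, -0.27272665, -0.52223114]), 'moment': array([-0.03128982, -0.03430086,  0.02142994]), 'finger_gap': 93.92703232357658}
```

View images.

View pics/top1.png

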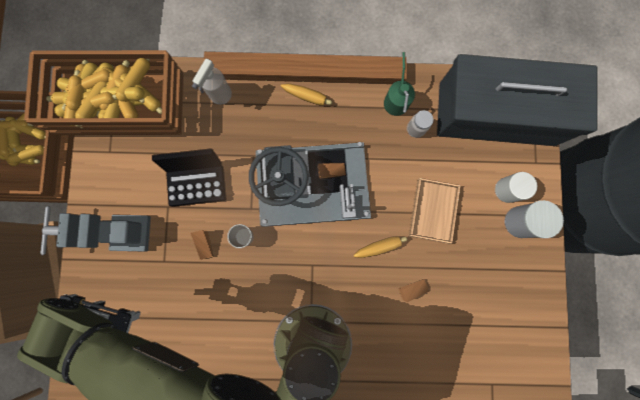

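View pics/side1.png

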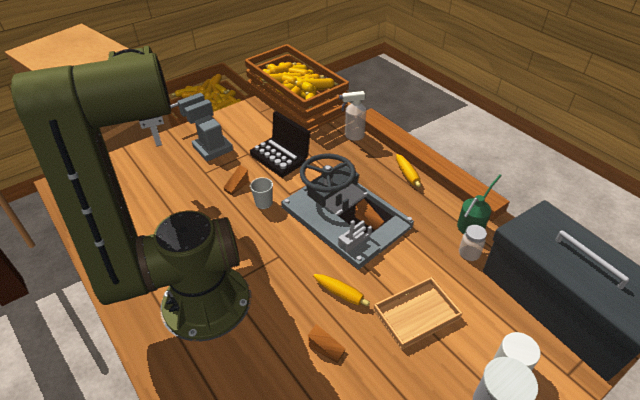

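Wedge candidates in the top view are (332,170) in the chute mouth, (204,244) left by the cup, and (415,290) near the robot. By the description, the right one is (332,170): farthest from the base and in the mouth. I'll move above the chute for a close look.

```bash
python3 -m crank '[{"offset":[0.0,0,0.04],"spin":-7},{"offset":[0.02,-0.02,0.08],"spin":-14},{"offset":[0.04,-0.05,0.11],"spin":-21},{"offset":[0.06,-0.08,0.14],"spin":-28},{"offset":[0.08,-0.115,0.16],"spin":-35},{"offset":[0.10,-0.15,0.17],"spin":-42},{"offset":[0.12,-0.185,0.18],"spin":-49},{"offset":[0.14,-0.22,0.19],"spin":-56}]'
python3 -m crank '[{"offset":[0.02,-0.03,0],"spin":-7},{"offset":[0.04,-0.065,0],"spin":-12},{"offset":[0.06,-0.10,0],"spin":-12},{"offset":[0.08,-0.135,0],"spin":-12},{"offset":[0.10,-0.17,0],"spin":-12},{"offset":[0.13,-0.20,0],"spin":-12},{"offset":[0.16,-0.23,0],"spin":-12},{"offset":[0.18,-0.26,0],"spin":-12}]'
python3 -m crank '[{"offset":[0.02,-0.03,0],"spin":0},{"offset":[0.03,-0.04,0],"spin":0},{"offset":[0.03,-0.04,0],"spin":0},{"offset":[0.03,-0.04,0],"spin":0},{"offset":[0.03,-0.04,0],"spin":0},{"offset":[0.03,-0.04,0],"spin":0},{"offset":[0.03,-0.04,0],"spin":0},{"offset":[0.03,-0.04,0],"spin":0}]'
cat >> h.py <<'E'
from scipy.spatial.transform import Rotation as Ro
def wcam():
    s=manip.read_state();p=manip.camera("wrist")
    T=np.eye(4);T[:3,:3]=Ro.from_euler("xyz",s["eef_rot"]).as_matrix();T[:3,3]=s["eef_pos"]
    p["extrinsics"]=np.linalg.inv(T@np.array(p["hand_eye"]));return p,s
E
python3 - <<'E'
from h import *
p,s=wcam();save(p,"w1")
print(s["clock"],s["eef_pos"],s["eef_rot"],s["joints"]);print(np.round(p["hand_eye"],2),p["fx"])
q=dict(p)
for n in "chute wheel_hub keeper bolt bolt_grip wedge".split():
    print(n,[(np.round(d["location"]).astype(int).tolist(),round(d["conf"],2),np.round(proj(p,d["location"])).astype(int).tolist()) for d in manip.search_frame(p,n)][:5])
E
```

```text
clock: 2.07
eef_pos: [265.3, 328.0, 391.5]
eef_rot: [3.141, -0.0, 1.912]
wrist_force: [1.7, -0.0, -0.4]
finger_gap: 93.8
clock: 2.73
eef_pos: [446.7, 66.0, 391.4]
eef_rot: [3.141, -0.0, 1.702]
wrist_force: [0.1, 1.0, 1.4]
finger_gap: 94.1
clock: 3.4
eef_pos: [476.4, 26.7, 391.8]
eef_rot: [3.14, -0.0, 1.703]
wrist_force: [0.1, -0.6, 0.0]
finger_gap: 94.1
3.4 [476.37002895  26.73444499 391.75418217] [ 3.13976141e+00 -3.83559831e-04  1.70326638e+00] [-2.10983955e-02  6.18347514e-02  1.37819763e+00  6.64686744e-04
  1.69980922e+00 -1.53482003e-01]
[[ 0.0000e+00 -9.6000e-01 -2.7000e-01  7.6160e+01]
 [ 1.0000e+00  0.0000e+00  0.0000e+00  1.5000e-01]
 [ 0.0000e+00 -2.7000e-01  9.6000e-01 -1.7801e+02]
 [ 0.0000e+00  0.0000e+00  0.0000e+00  1.0000e+00]] 294.7264998616541
chute [([520, 61, 28], 0.65, [340, 150])]
wheel_hub [([530, 119, 132], 0.85, [360, 116]), ([345, -251, 34], 0.74, [232, 291])]
keeper [([565, 59, 27], 0.86, [364, 154]), ([728, -328, 84], 0.6, [415, 361])]
bolt [([456, -105, 68], 0.67, [293, 238])]
bolt_grip [([448, -103, 112], 0.52, [287, 246])]
wedge [([576, -39, 42], 0.87, [362, 208]), ([189, -293, 24], 0.75, [158, 297])]
```

View pics/w1.png

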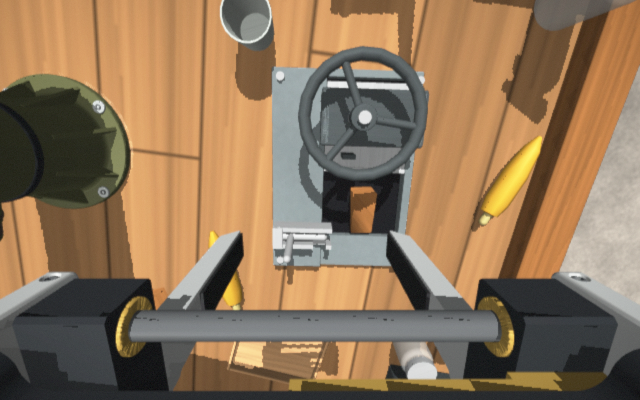

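Run:
```python
import cv2
im=cv2.imread("pics/w1.png")[40:280,255:445];cv2.imwrite("pics/w1c.png",cv2.resize(im,None,fx=2.5,fy=2.5,interpolation=cv2.INTER_CUBIC))
```

```text
(no output)
```

View pics/w1c.png

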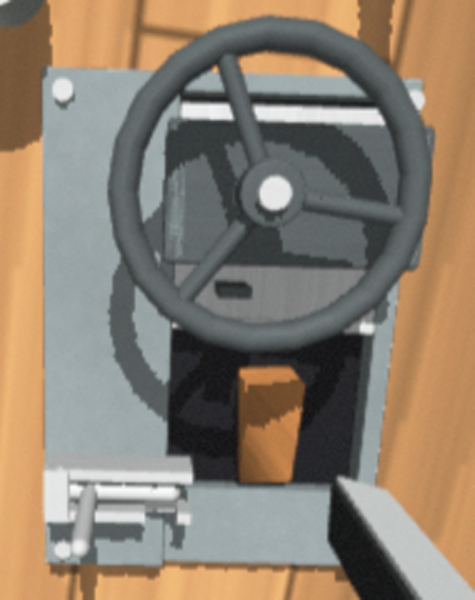

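Run:
```python
from h import *
from scipy.optimize import least_squares,minimize
p,s=wcam();t=manip.camera("top")
TL=unproj(p,272.2,67.2,30)[:2];BL=unproj(p,274.2,265.2,30)[:2]
d=TL-BL;print(TL,BL,np.hypot(*d),np.degrees(np.arctan2(-d[0],d[1])))
yaw=np.arctan2(-d[0],d[1]);R=np.array([[np.cos(yaw),-np.sin(yaw)],[np.sin(yaw),np.cos(yaw)]])
C=(TL+BL)/2-R@[-125,25];print("C",C,"hub",C+R@[20,130],"keepershut",C+R@[11,-85])
print("hub px",proj(p,[*(C+R@[20,130]),140]),"(365,117) TR",proj(p,[*(C+R@[135,210]),30]),"right edge",proj(p,[*(C+R@[135,-60]),30]),"BR",proj(p,[*(C+R@[135,-160]),30]))
# wedge silhouette fit
ms=[]
for q in (p,t):
    r=[m for m in manip.masks_of(q,"wedge") if m["conf"]>.2]
    for m in r:
        ys,xs=np.nonzero(m["mask"]);W=unproj(q,xs.mean(),ys.mean(),35)
        print(m["conf"],len(xs),W)
        if abs(W[0]-575)<40 and abs(W[1]+45)<40: ms.append((q,m["mask"]));break
V=np.array([[x,y,z+4] for x in(-20,20) for y,zt in((-45,15),(45,60)) for z in(0,zt)],float)
def sil(q,a):
    r=Ro.from_euler("z",a[2]).as_matrix();X=V@r.T+[a[0],a[1],0]
    h=cv2.convexHull(np.array([proj(q,x) for x in X],np.float32))
    im=np.zeros((1600,2560),np.uint8);cv2.fillConvexPoly(im,np.round(h*4+1.5).astype(np.int32),1);return cv2.resize(im.astype(np.float32),(640,400),interpolation=cv2.INTER_AREA)
for sel in (ms[:1],ms):
    f=lambda a:sum(np.abs(sil(q,a)-m).sum()/m.sum() for q,m in sel)
    b=min((minimize(f,[575,-45+dy,yaw+dw],method="Nelder-Mead",options=dict(initial_simplex=np.array([575,-45+dy,yaw+dw])+np.array([[0,0,0],[10,0,0],[0,10,0],[0,0,.15]]))) for dy in(-10,10) for dw in(-.1,.1)),key=lambda r:r.fun)
    print(len(sel),b.x,np.degrees(b.x[2]),b.fun,"chute frame",R.T@(b.x[:2]-C))
# gate edge/hub detections in chute frame
print("keeper",R.T@(np.array([565,59])-C),"grip",R.T@(np.array([448,-105])-C))
m=p["pixels"].copy();h=sil(p,b.x)>.5;m[h]=m[h]//2+[0,100,0];p2=dict(p);p2["pixels"]=m.astype(np.uint8);save(p2,"fit",(300,150,460,260),4)
for q in manip.masks_of(p,"wheel")[:1]:
    ys,xs=np.nonzero(q["mask"]);print("wheelmask",xs.min(),xs.max(),ys.min(),ys.max())
```

```text
[384.78664573 180.77004479] [ 423.50119044 -184.38058452] 367.1972195682156 6.052089044204408
C [531.08303908 -13.48686061] hub [537.26533473 117.89722983] keepershut [550.9834981  -96.85335107]
hub px (np.float64(365.73979150087166), np.float64(117.10059359844679)) (365,117) TR (np.float64(426.129197435197), np.float64(70.833862268751)) right edge (np.float64(408.3557096092524), np.float64(222.09994612875877)) BR (np.float64(402.8541197811092), np.float64(268.92271701408174))
0.77 199 [ 196.26348553 -283.04166086   35.        ]
0.59 1053 [576.98484608 -43.39078234  35.        ]
0.89 379 [ 184.24830291 -325.0897423    35.        ]
0.86 426 [318.28628297 370.15808207  35.        ]
1 [ 5.79145958e+02 -5.14863840e+01  1.56596121e-01] 8.972296825749645 0.05929487179487179 chute frame [ 43.78865072 -42.85512809]
1 [ 5.79145958e+02 -5.14863840e+01  1.56596121e-01] 8.972296825749645 0.05929487179487179 chute frame [ 43.78865072 -42.85512809]
keeper [41.37039886 68.50689964] grip [-92.26843703 -82.24342886]
wheelmask 298 427 46 180
```

Chute fit: C=(531,-13.5), yaw 6°. The hub projects within 1 px of where it appears. The wedge in the mouth is at (579,-51), yaw 9°, with a good silhouette fit. The crop also shows it at (362,208), thick end towards the gate. Now to grasp it.

```bash
python3 -m crank '[{"offset":[0.025,-0.02,-0.02],"spin":1.4},{"offset":[0.05,-0.04,-0.04],"spin":1.4},{"offset":[0.075,-0.055,-0.065],"spin":1.4},{"offset":[0.095,-0.07,-0.09],"spin":1.4},{"offset":[0.102,-0.074,-0.125],"spin":1.4},{"offset":[0.102,-0.074,-0.16],"spin":1.4},{"offset":[0.102,-0.074,-0.19],"spin":1.4},{"offset":[0.102,-0.074,-0.2],"spin":1.4}]' 0.75 25
python3 -m crank '[{"offset":[0,0,-0.03],"spin":0},{"offset":[0,0,-0.06],"spin":0},{"offset":[0,0,-0.09],"spin":0},{"offset":[0,0,-0.12],"spin":0},{"offset":[0,0,-0.14],"spin":0},{"offset":[0,0,-0.145],"spin":0},{"offset":[0,0,-0.145],"spin":0},{"offset":[0,0,-0.145],"spin":0}]'
python3 - <<'E'
from h import *
p,s=wcam();print(s["eef_pos"],s["eef_rot"][2]);save(p,"w2",(160,120,560,400),1.5)
E
```

```text
clock: 4.67
eef_pos: [577.1, -48.0, 186.6]
eef_rot: [-3.136, -0.002, 1.726]
wrist_force: [0.2, 1.2, -0.4]
finger_gap: 70.7
clock: 5.33
eef_pos: [578.1, -48.1, 43.3]
eef_rot: [-3.138, -0.002, 1.726]
wrist_force: [0.5, -1.0, 0.3]
finger_gap: 70.7
[578.09585811 -48.08288997  43.32695854] 1.7261099094182761
```

View pics/w2.png

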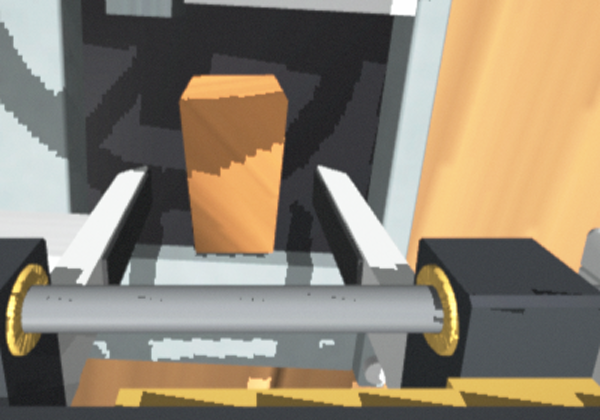

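```bash
python3 -m crank '[{"offset":[0,0,-0.015],"spin":0},{"offset":[0,0,-0.029],"spin":0},{"offset":[0,0,-0.029],"spin":0},{"offset":[0,0,-0.029],"spin":0},{"offset":[0,0,-0.029],"spin":0},{"offset":[0,0,-0.029],"spin":0},{"offset":[0,0,-0.029],"spin":0},{"offset":[0,0,-0.029],"spin":0}]'
python3 -m crank '[{"offset":[0,0,0],"spin":0},{"offset":[0,0,0],"spin":0},{"offset":[0,0,0],"spin":0},{"offset":[0,0,0],"spin":0},{"offset":[0,0,0.02],"spin":0},{"offset":[0,0,0.05],"spin":0},{"offset":[0,0,0.08],"spin":0},{"offset":[0,0,0.11],"spin":0}]' 0.2 25
python3 - <<'E'
from h import *
print(manip.read_state()["wrist_force"])
t=manip.camera("top")
for m in manip.masks_of(t,"tray"):
    ys,xs=np.nonzero(m["mask"]);P=np.array([unproj(t,x,y,30)[:2] for x,y in zip(xs,ys)],np.float32);print(m["conf"],cv2.minAreaRect(P))
E
```

```text
clock: 6.05
eef_pos: [578.5, -48.1, 15.3]
eef_rot: [-3.14, -0.001, 1.726]
wrist_force: [0.2, 0.9, 1.6]
finger_gap: 70.6
clock: 6.72
eef_pos: [578.2, -48.1, 126.3]
eef_rot: [-3.139, -0.002, 1.726]
wrist_force: [-0.1, 0.0, -0.2]
finger_gap: 39.4
[-0.08337996  0.02719775 -0.18590062]
```

```bash
python3 -m crank '[{"offset":[0,0,0.03],"spin":0},{"offset":[0,-0.01,0.06],"spin":0},{"offset":[-0.01,-0.035,0.08],"spin":-2},{"offset":[-0.025,-0.07,0.09],"spin":-5},{"offset":[-0.038,-0.105,0.09],"spin":-8},{"offset":[-0.05,-0.14,0.09],"spin":-11},{"offset":[-0.063,-0.175,0.09],"spin":-14},{"offset":[-0.075,-0.21,0.09],"spin":-17}]'
python3 -m crank '[{"offset":[-0.013,-0.035,0],"spin":0},{"offset":[-0.026,-0.07,0],"spin":0},{"offset":[-0.038,-0.105,-0.01],"spin":0},{"offset":[-0.048,-0.13,-0.03],"spin":0},{"offset":[-0.053,-0.146,-0.06],"spin":0},{"offset":[-0.053,-0.146,-0.09],"spin":0},{"offset":[-0.053,-0.146,-0.12],"spin":0},{"offset":[-0.053,-0.146,-0.13],"spin":0}]'
python3 - <<'E'
from h import *
s=manip.read_state();print(s["eef_pos"],s["finger_gap"])
p,s=wcam();save(p,"w3",(100,60,560,400),1.3)
E
```

```text
clock: 7.48
eef_pos: [504.4, -259.8, 219.2]
eef_rot: [3.137, 0.0, 1.427]
wrist_force: [1.7, -0.9, -0.7]
finger_gap: 39.8
clock: 8.15
eef_pos: [449.4, -404.4, 83.6]
eef_rot: [-3.14, -0.004, 1.426]
wrist_force: [-0.2, -0.4, -1.1]
finger_gap: 40.2
[ 449.41848535 -404.39982112   83.58307538] 40.20481306991106
```

View pics/w3.png

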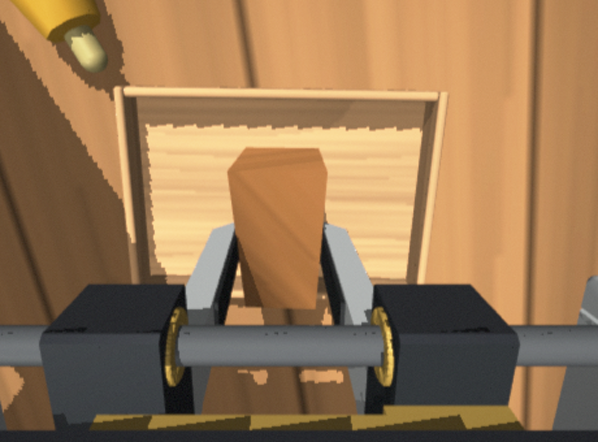

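```bash
python3 -m crank '[{"offset":[0,0.0,-0.03],"spin":0},{"offset":[0,0.0,-0.05],"spin":0},{"offset":[0,0.0,-0.06],"spin":0},{"offset":[0,0.0,-0.064],"spin":0},{"offset":[0,0.0,-0.066],"spin":0},{"offset":[0,0.0,-0.066],"spin":0},{"offset":[0,0.0,-0.066],"spin":0},{"offset":[0,0.0,-0.066],"spin":0}]'
python3 -m crank '[{"offset":[0,0,0],"spin":0},{"offset":[0,0,0],"spin":0},{"offset":[0,0,0],"spin":0},{"offset":[0,0,0.02],"spin":0},{"offset":[0,0,0.06],"spin":0},{"offset":[0,0,0.1],"spin":0},{"offset":[0,0,0.14],"spin":0},{"offset":[0,0,0.18],"spin":0}]' 0.75
python3 - <<'E'
from h import *
p,s=wcam();t=manip.camera("top")
print(s["joints"])
for q in(p,t):print([(np.round(d["location"]),d["conf"]) for d in manip.search_frame(q,"wedge")])
# wheel: spoke angles from wheel mask in top & side cams
C=np.array([531.1,-13.5]);y=np.radians(6.05);R=np.array([[np.cos(y),-np.sin(y)],[np.sin(y),np.cos(y)]])
H=C+R@[20,130]
g=cv2.cvtColor(t["pixels"],cv2.COLOR_RGB2GRAY)
print("hub px",proj(t,[*H,125]))
for n in("keeper",):
  for q in(p,t): print(n,[(np.round(R.T@(np.array(d["location"])[:2]-C)),d["location"][2],d["conf"]) for d in manip.search_frame(q,n)])
save(t,"t2",(240,130,480,260),3)
E
```

```text
clock: 8.87
eef_pos: [449.8, -405.8, 22.3]
eef_rot: [-3.141, -0.001, 1.427]
wrist_force: [-16.4, 3.5, 29.6]
finger_gap: 40.1
clock: 9.53
eef_pos: [449.8, -405.4, 204.4]
eef_rot: [-3.141, -0.001, 1.428]
wrist_force: [-0.1, -0.1, 1.0]
finger_gap: 70.6
[-7.94247804e-01  4.25921421e-01  1.35292629e+00  5.76573799e-04
  1.36388706e+00 -6.51154647e-01]
[(array([ 451., -398.,   48.]), 0.79), (array([ 191., -321.,   35.]), 0.65)]
[(array([317., 366.,  36.]), 0.58), (array([ 450., -388.,   42.]), 0.56)]
hub px (np.float64(278.9127231904039), np.float64(174.76186561305073))
keeper []
keeper [(array([40., 71.]), 27.5, 0.85), (array([  9., 128.]), 135.4, 0.2)]
```

View pics/t2.png

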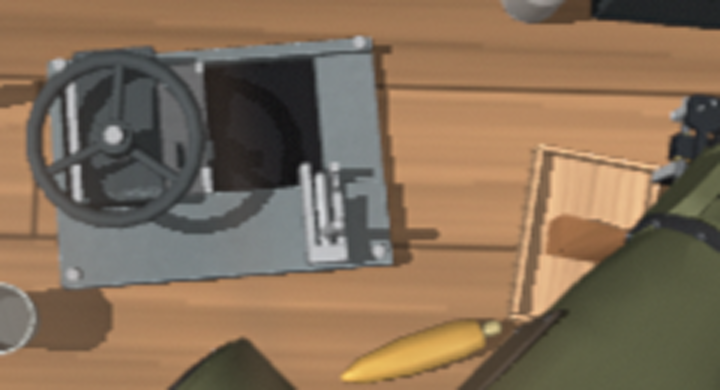

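Run:
```python
from h import *
from scipy.optimize import least_squares
t=manip.camera("wrist")
T=np.eye(4);T[:3,:3]=Ro.from_euler("xyz",[3.13976141,-3.8356e-4,1.70326638]).as_matrix();T[:3,3]=[476.37,26.734,391.754]
p=dict(t);p["extrinsics"]=np.linalg.inv(T@np.array(t["hand_eye"]))
C=np.array([531.1,-13.5]);y=np.radians(6.05);R=np.array([[np.cos(y),-np.sin(y)],[np.sin(y),np.cos(y)]])
for c in((180,330),(280,332),(370,332)):
  g=R.T@(unproj(p,c[0]/2.5+255,c[1]/2.5+40,26)[:2]-C);print("gate edge",g,"a0",(40-g[1])/35)
H=C+R@[20,130]
th=np.linspace(0,2*np.pi,90)
# torus outline approx: project tube surface and take extents
X=np.array([[H[0]+(85+9*np.cos(b))*np.cos(a),H[1]+(85+9*np.cos(b))*np.sin(a),125+9*np.sin(b)] for a in th for b in np.linspace(0,2*np.pi,24)])
P=np.array([proj(p,x) for x in X]);print("pred rim bbox",P.min(0),P.max(0),"mask 298 427 46 180")
for c in((230,60),(395,213),(187,297)):
  w=unproj(p,c[0]/2.5+255,c[1]/2.5+40,127)[:2]-H;print("spoke world deg",np.degrees(np.arctan2(w[1],w[0])),np.hypot(*w))
tops=manip.camera("top");X2=np.array([proj(tops,x) for x in X]);m=manip.masks_of(tops,"wheel")
if m: ys,xs=np.nonzero(m[0]["mask"]);print("top",X2.min(0),X2.max(0),xs.min(),xs.max(),ys.min(),ys.max())
```

```text
gate edge [-25.4308861   33.39409857] a0 0.1887400407208442
gate edge [49.0563651  33.97362151] a0 0.17218224255009074
gate edge [116.0710095   35.84525306] a0 0.11870705546613931
pred rim bbox [299.02320517  46.09718799] [429.34662598 181.73837366] mask 298 427 46 180
spoke world deg 118.19434764410546 76.25035244842059
spoke world deg -0.4488224588793558 72.30449125263469
spoke world deg -121.94599276140538 76.33722054365353
top [248.65004611 145.20731175] [309.096696   204.74932629] 249 307 147 205
```

```bash
python3 -m crank '[{"offset":[0.0,0.03,0.03],"spin":7},{"offset":[0.0,0.065,0.05],"spin":14},{"offset":[0.0,0.10,0.06],"spin":21},{"offset":[0.0,0.14,0.06],"spin":28},{"offset":[0.0,0.18,0.06],"spin":35},{"offset":[0.0,0.22,0.06],"spin":42},{"offset":[0.0,0.26,0.06],"spin":49},{"offset":[0.0,0.3,0.06],"spin":56}]' 0.5
python3 -m crank '[{"offset":[0.0,0.04,0],"spin":7},{"offset":[0.0,0.08,0],"spin":14},{"offset":[0.0,0.12,0],"spin":21},{"offset":[0.005,0.16,0],"spin":28},{"offset":[0.01,0.2,0],"spin":35},{"offset":[0.015,0.23,0],"spin":42},{"offset":[0.018,0.26,0],"spin":49},{"offset":[0.018,0.272,0],"spin":56}]'
```

```text
clock: 10.65
eef_pos: [449.0, -103.7, 260.4]
eef_rot: [-3.139, -0.003, 2.41]
wrist_force: [0.8, 0.5, 0.7]
finger_gap: 47.1
clock: 11.32
eef_pos: [466.7, 171.4, 259.5]
eef_rot: [-3.139, -0.005, -2.887]
wrist_force: [-0.4, -1.4, 0.3]
finger_gap: 47.2
```

```bash
python3 -m crank '[{"offset":[-0.001,-0.004,0],"spin":7},{"offset":[-0.001,-0.004,-0.02],"spin":14},{"offset":[-0.001,-0.004,-0.04],"spin":21},{"offset":[-0.001,-0.004,-0.06],"spin":28},{"offset":[-0.001,-0.004,-0.075],"spin":35},{"offset":[-0.001,-0.004,-0.085],"spin":40.4},{"offset":[-0.001,-0.004,-0.09],"spin":40.4},{"offset":[-0.001,-0.004,-0.09],"spin":40.4}]'
python3 - <<'E'
from h import *
p,s=wcam();print(s["eef_pos"],s["eef_rot"],s["joints"]);save(p,"w4",None,1)
E
```

```text
clock: 11.98
eef_pos: [465.3, 167.3, 168.2]
eef_rot: [-3.141, -0.006, -2.185]
wrist_force: [-0.4, 0.2, -0.3]
finger_gap: 47.4
[465.25256884 167.26876878 168.24476354] [-3.14085533 -0.00633806 -2.18512587] [ 0.27354616  0.21466256  1.7182831  -0.00488057  1.21310227 -2.25200034]
```

View pics/w4.png

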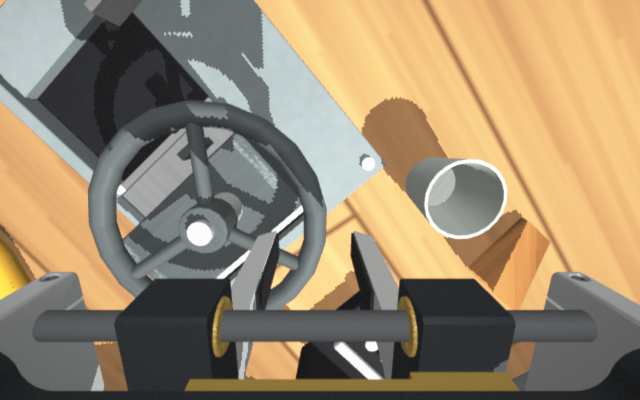

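```bash
python3 -m crank '[{"offset":[0.0004,0,-0.02],"spin":0.2},{"offset":[0.0004,0,-0.04],"spin":0.2},{"offset":[0.0004,0,-0.055],"spin":0.2},{"offset":[0.0004,0,-0.062],"spin":0.2},{"offset":[0.0004,0,-0.062],"spin":0.2},{"offset":[0.0004,0,-0.062],"spin":0.2},{"offset":[0.0004,0,-0.062],"spin":0.2},{"offset":[0.0004,0,-0.062],"spin":0.2}]'
python3 -m crank '[{"offset":[0,0,0],"spin":0},{"offset":[0,0,0],"spin":0},{"offset":[0,0,0],"spin":0},{"offset":[0,0,0],"spin":0},{"offset":[0,0,0],"spin":0},{"offset":[0,0,0],"spin":0},{"offset":[0,0,0],"spin":0},{"offset":[0,0,0],"spin":0}]' 0.05 20
python3 - <<'E'
import numpy as np
for th0,n in((145,7),(96,7),(47,7),(-2,7),(-51,5)):
  a=np.radians(th0-7*np.arange(1,9));print(th0,[(round(x,4),round(y,4)) for x,y in zip(.085*(np.cos(a)-np.cos(np.radians(th0))),.085*(np.sin(a)-np.sin(np.radians(th0))))])
E
```

```text
clock: 12.7
eef_pos: [466.5, 167.5, 108.3]
eef_rot: [-3.139, -0.004, -2.183]
wrist_force: [-0.5, 0.6, 0.1]
finger_gap: 47.0
clock: 13.37
eef_pos: [465.8, 168.0, 108.3]
eef_rot: [-3.141, -0.004, -2.183]
wrist_force: [-6.7, 4.0, 3.9]
finger_gap: 17.6
145 [(np.float64(0.0065), np.float64(0.0081)), (np.float64(0.0139), np.float64(0.0154)), (np.float64(0.0221), np.float64(0.0217)), (np.float64(0.031), np.float64(0.027)), (np.float64(0.0406), np.float64(0.0311)), (np.float64(0.0505), np.float64(0.0341)), (np.float64(0.0607), np.float64(0.0358)), (np.float64(0.0711), np.float64(0.0362))]
96 [(np.float64(0.0104), np.float64(0.0005)), (np.float64(0.0207), np.float64(-0.0004)), (np.float64(0.0309), np.float64(-0.0024)), (np.float64(0.0407), np.float64(-0.0057)), (np.float64(0.0501), np.float64(-0.0102)), (np.float64(0.0588), np.float64(-0.0158)), (np.float64(0.0669), np.float64(-0.0224)), (np.float64(0.074), np.float64(-0.0299))]
47 [(np.float64(0.0071), np.float64(-0.0075)), (np.float64(0.0133), np.float64(-0.0159)), (np.float64(0.0184), np.float64(-0.0249)), (np.float64(0.0224), np.float64(-
[... 189 characters left out ...]
loat64(-0.001), np.float64(-0.0103)), (np.float64(-0.0032), np.float64(-0.0205)), (np.float64(-0.0067), np.float64(-0.0302)), (np.float64(-0.0113), np.float64(-0.0395)), (np.float64(-0.0171), np.float64(-0.0482)), (np.float64(-0.0238), np.float64(-0.0561)), (np.float64(-0.0315), np.float64(-0.0631)), (np.float64(-0.0399), np.float64(-0.0691))]
-51 [(np.float64(-0.0084), np.float64(-0.006)), (np.float64(-0.0176), np.float64(-0.011)), (np.float64(-0.0272), np.float64(-0.0148)), (np.float64(-0.0373), np.float64(-0.0174)), (np.float64(-0.0476), np.float64(-0.0187)), (np.float64(-0.0579), np.float64(-0.0188)), (np.float64(-0.0683), np.float64(-0.0177)), (np.float64(-0.0783), np.float64(-0.0152))]
```

```bash
python3 -m crank '[{"offset":[0.0065,0.0081,0],"spin":-7},{"offset":[0.0139,0.0154,0],"spin":-14},{"offset":[0.0221,0.0217,0],"spin":-21},{"offset":[0.031,0.027,0],"spin":-28},{"offset":[0.0406,0.0311,0],"spin":-35},{"offset":[0.0505,0.0341,0],"spin":-42},{"offset":[0.0607,0.0358,0],"spin":-49},{"offset":[0.0607,0.0358,0],"spin":-49}]'
```

```text
clock: 14.03
eef_pos: [527.7, 203.4, 108.3]
eef_rot: [-3.14, -0.004, -3.046]
wrist_force: [0.3, -5.1, 4.5]
finger_gap: 17.3
```

```bash
python3 -m crank '[{"offset":[0.0104,0.0005,0],"spin":-7},{"offset":[0.0207,-0.0004,0],"spin":-14},{"offset":[0.0309,-0.0024,0],"spin":-21},{"offset":[0.0407,-0.0057,0],"spin":-28},{"offset":[0.0501,-0.0102,0],"spin":-35},{"offset":[0.0588,-0.0158,0],"spin":-42},{"offset":[0.0669,-0.0224,0],"spin":-49},{"offset":[0.0669,-0.0224,0],"spin":-49}]'
python3 - <<'E'
from h import *
s=manip.read_state();print(s["eef_rot"][2]*57.2958,s["joints"],s["wrist_force"])
t=manip.camera("side")
save(t,"s2",(260,130,440,280),3)
E
```

```text
clock: 14.7
eef_pos: [594.2, 178.7, 108.2]
eef_rot: [-3.136, -0.005, 2.375]
wrist_force: [-11.8, -9.6, 9.2]
finger_gap: 17.7
136.05172131135285 [ 2.32645949e-01  5.48528290e-01  1.40312063e+00  1.33343322e-03
  1.19748671e+00 -5.71612882e-01] [-11.83470052  -9.60732037   9.2041652 ]
```

View pics/s2.png

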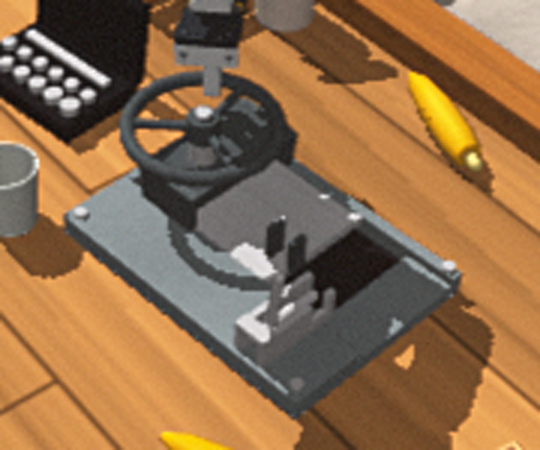

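```bash
python3 -m crank '[{"offset":[0.0067,-0.0078,0],"spin":-7},{"offset":[0.0125,-0.0162,0],"spin":-14},{"offset":[0.0175,-0.0253,0],"spin":-21},{"offset":[0.0212,-0.0349,0],"spin":-28},{"offset":[0.0238,-0.0449,0],"spin":-35},{"offset":[0.0252,-0.0552,0],"spin":-42},{"offset":[0.0253,-0.0655,0],"spin":-49},{"offset":[0.0253,-0.0655,0],"spin":-49}]'
```

```text
clock: 15.42
eef_pos: [618.1, 112.8, 108.3]
eef_rot: [-3.134, -0.006, 1.518]
wrist_force: [-6.6, 3.0, 4.1]
finger_gap: 17.2
```

```bash
python3 -m crank '[{"offset":[-0.0012,-0.0103,0],"spin":-7},{"offset":[-0.0036,-0.0204,0],"spin":-14},{"offset":[-0.0072,-0.0301,0],"spin":-21},{"offset":[-0.012,-0.0393,0],"spin":-28},{"offset":[-0.0179,-0.0479,0],"spin":-35},{"offset":[-0.0248,-0.0557,0],"spin":-42},{"offset":[-0.0326,-0.0625,0],"spin":-49},{"offset":[-0.0326,-0.0625,0],"spin":-49}]'
python3 - <<'E'
from h import *
C=np.array([531.1,-13.5]);y=np.radians(7);R=np.array([[np.cos(y),-np.sin(y)],[np.sin(y),np.cos(y)]])
s=manip.read_state();print(s["eef_rot"][2]*57.2958,s["wrist_force"])
for c in("side","top"):
  q=manip.camera(c)
  for n in("keeper","bolt_grip","bolt"):
    print(c,n,[(np.round(R.T@(np.array(d["location"])[:2]-C)),np.round(d["location"]),round(d["conf"],2)) for d in manip.search_frame(q,n)])
E
```

```text
clock: 16.08
eef_pos: [583.5, 51.4, 108.2]
eef_rot: [-3.13, -0.006, 0.657]
wrist_force: [-7.3, 11.3, 2.0]
finger_gap: 17.7
37.64617224257761 [-7.28240296 11.31269893  1.98296222]
side keeper [(array([45., -7.]), array([577., -15.,  30.]), 0.85), (array([-156.,  264.]), array([344., 229.,  58.]), 0.41)]
side bolt_grip []
side bolt [(array([-132., -373.]), array([ 445., -400.,   40.]), 0.67)]
top keeper [(array([ 40., -44.]), array([576., -52.,  26.]), 0.75)]
top bolt_grip []
top bolt [(array([ 45., 192.]), array([552., 182., 135.]), 0.24)]
```

```bash
python3 -m crank '[{"offset":[-0.0086,-0.0058,0],"spin":-7},{"offset":[-0.0178,-0.0106,0],"spin":-14},{"offset":[-0.0262,-0.0137,0],"spin":-20},{"offset":[-0.0262,-0.0137,0],"spin":-20},{"offset":[-0.0262,-0.0137,0],"spin":-20},{"offset":[-0.0262,-0.0137,0],"spin":-20},{"offset":[-0.0262,-0.0137,0],"spin":-20},{"offset":[-0.0262,-0.0137,0],"spin":-20}]'
python3 -m crank '[{"offset":[0,0,0],"spin":0},{"offset":[0,0,0],"spin":0},{"offset":[0,0,0],"spin":0},{"offset":[0,0,0],"spin":0},{"offset":[0,0,0],"spin":0},{"offset":[0,0,0.03],"spin":0},{"offset":[0,0,0.06],"spin":0},{"offset":[0,0,0.1],"spin":0}]' 0.5
python3 -m crank '[{"offset":[0,0,0.03],"spin":7},{"offset":[-0.01,-0.01,0.06],"spin":14},{"offset":[-0.02,-0.02,0.09],"spin":21},{"offset":[-0.035,-0.035,0.09],"spin":28},{"offset":[-0.05,-0.05,0.09],"spin":35},{"offset":[-0.065,-0.06,0.09],"spin":42},{"offset":[-0.075,-0.075,0.09],"spin":49},{"offset":[-0.082,-0.088,0.09],"spin":56}]'
python3 -m crank '[{"offset":[0,0,0],"spin":7},{"offset":[0,0,0],"spin":14},{"offset":[0,0,0],"spin":21},{"offset":[0,0,0],"spin":23.5},{"offset":[0,0,0],"spin":23.5},{"offset":[0,0,0],"spin":23.5},{"offset":[0,0,0],"spin":23.5},{"offset":[0,0,0],"spin":23.5}]'
python3 - <<'E'
from h import *
p,s=wcam();print(s["eef_pos"],s["eef_rot"]);save(p,"w5",(190,40,470,320),2.14)
np.savez("w5.npz",E=p["extrinsics"],k=[p["fx"],p["fy"],p["cx"],p["cy"]])
for n in("keeper","bolt","bolt_grip"):print(n,[(np.round(d["location"]),round(d["conf"],2),np.round(proj(p,d["location"]))) for d in manip.search_frame(p,n)])
E
```

```text
clock: 17.15
eef_pos: [558.2, 39.1, 108.2]
eef_rot: [-3.129, -0.006, 0.321]
wrist_force: [-0.8, 4.6, 1.9]
finger_gap: 17.3
clock: 17.82
eef_pos: [557.2, 39.0, 207.7]
eef_rot: [-3.128, -0.002, 0.321]
wrist_force: [1.0, 0.3, 0.3]
finger_gap: 46.8
clock: 18.48
eef_pos: [474.3, -49.7, 298.0]
eef_rot: [-3.129, -0.002, 1.305]
wrist_force: [0.1, -0.0, 0.3]
finger_gap: 47.0
clock: 19.15
eef_pos: [474.3, -49.7, 298.0]
eef_rot: [-3.129, -0.002, 1.714]
wrist_force: [0.3, 0.0, 0.1]
finger_gap: 47.1
[474.31077485 -49.73182164 297.99413896] [-3.12887576e+00 -2.11197638e-03  1.71359185e+00]
keeper [(array([575., -31.,  26.]), 0.93, array([383., 171.]))]
bolt [(array([ 455., -103.,   63.]), 0.83, array([298., 212.]))]
bolt_grip [(array([ 450., -104.,  116.]), 0.85, array([292., 224.]))]
```

View pics/w5.png

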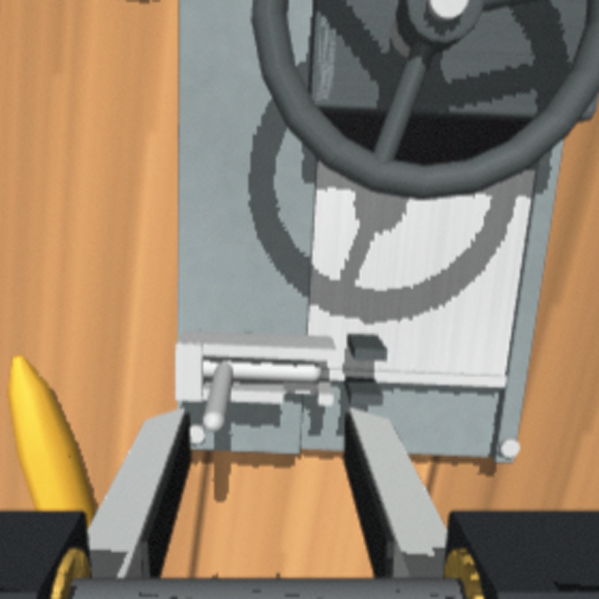

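Run:
```python
from h import *
z=np.load("w5.npz");p=dict(extrinsics=z["E"]);p["fx"],p["fy"],p["cx"],p["cy"]=z["k"]
q=lambda u,v,zz:unproj(p,u/2.14+190,v/2.14+40,zz)[:2]
# chute pose from left edge points & screws
BL=q(183,450,30);L=q(179,100,30);d=L-BL;yl=np.arctan2(-d[0],d[1]);print("yaw left edge",np.degrees(yl))
BR=q(516,462,30);b=BR-BL;print("yaw bottom",np.degrees(np.arctan2(b[1],b[0])),np.hypot(*b),"(260)")
y=(2*yl+np.arctan2(b[1],b[0]))/3
y=np.radians(7)
R=np.array([[np.cos(y),-np.sin(y)],[np.sin(y),np.cos(y)]])
for C in((BL+BR)/2-R@[5,-160],np.array([531.1,-13.5])):
  print("C",C)
  f=lambda u,v,zz:np.round(R.T@(q(u,v,zz)-C),1).tolist()
  print("hub cap",f(447,5,140),"rod tip",f(322,372,55),"rod axis@260",f(265,371,60),"guide up",f(290,345,67),"handle end",f(213,422,141),"handle base",f(226,370,62))
  print("upper lug top TL,TR",f(345,335,69),f(377,335,69),"gate lip",f(350,378,26),f(500,380,26),f(500,388,26),"lower lug",f(350,408,69),f(382,408,69))
  for a in(3.8,4,4.2):
    k=-85+35*(4-a);print(a,[[np.round((np.array(proj(p,[*(C+R@[x,k+yy]),zz]))-[190,40])*2.14).astype(int).tolist() for x in(0,22)] for yy,zz in((20,69),(12,69),(-12,69),(-20,69),(-15,26))])
im=cv2.imread("pics/w5.png",0)
for x in(358,365,372):print(x,[(r,int(im[r,x])) for r in range(325,422,4)])
```

```text
yaw left edge 6.868489105461827
yaw bottom 6.358382065183646 255.5638112322173 (260)
C [528.42147651 -12.12588475]
hub cap [23.0, 126.5] rod tip [-21.1, -85.4] rod axis@260 [-60.9, -84.1] guide up [-44.5, -63.3] handle end [-89.2, -90.1] handle base [-87.7, -83.5]
upper lug top TL,TR [-8.3, -55.0] [12.9, -54.4] gate lip [2.5, -98.5] [114.2, -97.2] [115.0, -103.4] lower lug [-2.0, -106.4] [19.8, -105.8]
3.8 [[[357, 340], [390, 341]], [[356, 351], [389, 352]], [[354, 385], [387, 386]], [[354, 397], [386, 397]], [[347, 371], [377, 372]]]
4 [[[357, 350], [390, 351]], [[356, 361], [389, 362]], [[354, 395], [386, 396]], [[353, 406], [385, 407]], [[347, 380], [376, 381]]]
4.2 [[[356, 360], [389, 361]], [[355, 371], [388, 372]], [[353, 405], [385, 406]], [[352, 416], [384, 417]], [[346, 389], [375, 389]]]
C [531.1 -13.5]
hub cap [20.5, 128.2] rod tip [-23.6, -83.7] rod axis@260 [-63.4, -82.4] guide up [-47.0, -61.6] handle end [-91.7, -88.4] handle base [-90.2, -81.8]
upper lug top TL,TR [-10.8, -53.3] [10.4, -52.7] gate lip [-0.0, -96.8] [111.8, -95.5] [112.5, -101.7] lower lug [-4.5, -104.
[... 593 characters left out ...]
43), (385, 71), (389, 70), (393, 81), (397, 95), (401, 95), (405, 92), (409, 134), (413, 190), (417, 191), (421, 190)]
365 [(325, 197), (329, 220), (333, 176), (337, 72), (341, 70), (345, 70), (349, 89), (353, 97), (357, 97), (361, 114), (365, 123), (369, 111), (373, 119), (377, 92), (381, 46), (385, 70), (389, 70), (393, 78), (397, 97), (401, 98), (405, 91), (409, 94), (413, 177), (417, 189), (421, 191)]
372 [(325, 200), (329, 222), (333, 177), (337, 74), (341, 72), (345, 71), (349, 85), (353, 97), (357, 96), (361, 114), (365, 124), (369, 112), (373, 122), (377, 99), (381, 47), (385, 71), (389, 69), (393, 76), (397, 95), (401, 96), (405, 122), (409, 161), (413, 169), (417, 190), (421, 188)]
```

Lug tops appear at crop rows 347–359 and 394–406, against 350–361 and 395–406 predicted for 4.00, so the wheel is at about 3.97. The gate is shut and in line. Next is the bolt handle.

```bash
python3 -m crank '[{"offset":[-0.0117,-0.03,0],"spin":-1.4},{"offset":[-0.0235,-0.059,-0.01],"spin":-1.4},{"offset":[-0.0235,-0.059,-0.04],"spin":-1.4},{"offset":[-0.0235,-0.059,-0.075],"spin":-1.4},{"offset":[-0.0235,-0.059,-0.11],"spin":-1.4},{"offset":[-0.0235,-0.059,-0.145],"spin":-1.4},{"offset":[-0.0235,-0.059,-0.175],"spin":-1.4},{"offset":[-0.0235,-0.059,-0.19],"spin":-1.4}]'
python3 -m crank '[{"offset":[0,0,-0.001],"spin":0},{"offset":[0,0,-0.001],"spin":0},{"offset":[0,0,-0.001],"spin":0},{"offset":[0,0,-0.001],"spin":0},{"offset":[0,0,-0.001],"spin":0},{"offset":[0,0,-0.001],"spin":0},{"offset":[0,0,-0.001],"spin":0},{"offset":[0,0,-0.001],"spin":0}]' 0.05 15
python3 -c "
from cell import manip;s=manip.read_state();print(s['eef_pos'],s['eef_rot'][2]*57.2958,s['wrist_force'],s['finger_gap'])"
```

```text
clock: 20.02
eef_pos: [449.3, -108.3, 104.6]
eef_rot: [-3.125, -0.004, 1.69]
wrist_force: [0.8, 0.3, -0.2]
finger_gap: 47.1
clock: 20.68
eef_pos: [449.9, -108.5, 104.5]
eef_rot: [-3.127, -0.003, 1.69]
wrist_force: [-2.3, 0.0, 8.2]
finger_gap: 12.4
[ 449.87942877 -108.46176035  104.54544549] 96.80527077249295 [-2.28081095  0.03505055  8.23663711] 12.413516559713003
```

```bash
python3 -m crank '[{"offset":[0.006,0.0007,0],"spin":0},{"offset":[0.012,0.0014,0],"spin":0},{"offset":[0.018,0.0021,0],"spin":0},{"offset":[0.024,0.0028,0],"spin":0},{"offset":[0.03,0.0036,0],"spin":0},{"offset":[0.036,0.0043,0],"spin":0},{"offset":[0.042,0.005,0],"spin":0},{"offset":[0.048,0.0057,0],"spin":0}]'
python3 -c "
from cell import manip;s=manip.read_state();print(s['eef_pos'],s['wrist_force'],s['finger_gap'])"
```

```text
clock: 21.35
eef_pos: [498.6, -102.8, 104.7]
eef_rot: [-3.127, -0.003, 1.69]
wrist_force: [-1.2, -4.0, 2.1]
finger_gap: 12.6
[ 498.64109314 -102.84641035  104.68358191] [-1.2239664  -4.02726387  2.05703053] 12.560021669022913
```

Moved 49 mm freely, past the lug line. Now I'll press gently to the stop.

```bash
python3 -m crank '[{"offset":[0.001,0.0001,0],"spin":0},{"offset":[0.002,0.0002,0],"spin":0},{"offset":[0.003,0.0003,0],"spin":0},{"offset":[0.004,0.0005,0],"spin":0},{"offset":[0.005,0.0006,0],"spin":0},{"offset":[0.005,0.0006,0],"spin":0},{"offset":[0.005,0.0006,0],"spin":0},{"offset":[0.005,0.0006,0],"spin":0}]'
python3 -m crank '[{"offset":[0.001,0.0001,0],"spin":0},{"offset":[0.002,0.0002,0],"spin":0},{"offset":[0.003,0.0003,0],"spin":0},{"offset":[0.003,0.0004,0],"spin":0},{"offset":[0.003,0.0004,0],"spin":0},{"offset":[0.003,0.0004,0],"spin":0},{"offset":[0.003,0.0004,0],"spin":0},{"offset":[0.003,0.0004,0],"spin":0}]'
```

```text
clock: 22.02
eef_pos: [502.2, -102.5, 104.6]
eef_rot: [-3.124, -0.003, 1.689]
wrist_force: [-12.5, -4.5, 8.7]
finger_gap: 12.5
clock: 22.68
eef_pos: [502.6, -102.3, 104.5]
eef_rot: [-3.117, -0.004, 1.689]
wrist_force: [-23.2, -5.5, 14.7]
finger_gap: 12.8
```

```bash
python3 -m crank '[{"offset":[0.0013,-0.0068,-0.0004],"spin":0},{"offset":[0.0021,-0.0134,-0.0014],"spin":0},{"offset":[0.0029,-0.02,-0.003],"spin":0},{"offset":[0.0036,-0.0262,-0.0053],"spin":0},{"offset":[0.0043,-0.0322,-0.0082],"spin":0},{"offset":[0.005,-0.0377,-0.0117],"spin":0},{"offset":[0.0056,-0.043,-0.0157],"spin":0},{"offset":[0.0062,-0.0477,-0.0203],"spin":0}]'
python3 -c "
from cell import manip;s=manip.read_state();print(s['eef_pos'],s['wrist_force'],s['finger_gap'])"
```

```text
clock: 23.35
eef_pos: [506.9, -149.8, 83.2]
eef_rot: [-3.113, -0.006, 1.689]
wrist_force: [-12.7, -0.1, 1.8]
finger_gap: 12.3
[ 506.8733622  -149.77615593   83.23528384] [-12.71033501  -0.0902728    1.83412463] 12.346413092532186
```

```bash
python3 -m crank '[{"offset":[0.0007,-0.0042,-0.0048],"spin":0},{"offset":[0.0011,-0.0079,-0.0101],"spin":0},{"offset":[0.0014,-0.011,-0.0158],"spin":0},{"offset":[0.0016,-0.0135,-0.0216],"spin":0},{"offset":[0.0018,-0.0153,-0.0277],"spin":0},{"offset":[0.002,-0.0165,-0.034],"spin":0},{"offset":[0.002,-0.0169,-0.0395],"spin":0},{"offset":[0.002,-0.0169,-0.0405],"spin":0}]'
python3 -c "
from cell import manip;s=manip.read_state();print(s['eef_pos'],s['wrist_force'],s['finger_gap'])"
```

```text
clock: 24.02
eef_pos: [508.2, -166.8, 41.6]
eef_rot: [-3.111, -0.007, 1.689]
wrist_force: [-4.8, -3.7, 1.7]
finger_gap: 12.5
[ 508.16834156 -166.82851216   41.5898905 ] [-4.79929776 -3.74230137  1.68847041] 12.497601910521752
```

```bash
python3 -m crank '[{"offset":[0,0,0],"spin":0},{"offset":[0,0,0],"spin":0},{"offset":[0,0,0],"spin":0},{"offset":[0,0,0],"spin":0},{"offset":[0,0,0.02],"spin":0},{"offset":[0,0,0.04],"spin":0},{"offset":[0,0,0.06],"spin":0},{"offset":[0,0,0.06],"spin":0}]' 0.35
python3 -m crank '[{"offset":[0,0,0],"spin":0},{"offset":[0,0,0],"spin":0},{"offset":[0,0,0],"spin":0},{"offset":[0,0,0],"spin":0},{"offset":[0,0,0],"spin":0},{"offset":[0,0,-0.01],"spin":0},{"offset":[0,0,-0.02],"spin":0},{"offset":[0,0,-0.03],"spin":0}]' 0
python3 -m crank '[{"offset":[0,0,-0.002],"spin":0},{"offset":[0,0,-0.004],"spin":0},{"offset":[0,0,-0.006],"spin":0},{"offset":[0,0,-0.008],"spin":0},{"offset":[0,0,-0.010],"spin":0},{"offset":[0,0,-0.011],"spin":0},{"offset":[0,0,-0.011],"spin":0},{"offset":[0,0,-0.011],"spin":0}]'
```

```text
clock: 24.68
eef_pos: [509.8, -167.3, 105.4]
eef_rot: [-3.116, -0.004, 1.689]
wrist_force: [0.9, 0.4, 0.8]
finger_gap: 32.9
clock: 25.35
eef_pos: [509.5, -167.2, 73.8]
eef_rot: [-3.116, -0.004, 1.689]
wrist_force: [-0.7, 0.3, 0.2]
finger_gap: 0.5
clock: 26.02
eef_pos: [509.6, -167.2, 62.9]
eef_rot: [-3.116, -0.004, 1.689]
wrist_force: [-0.3, -0.0, -0.8]
finger_gap: 0.4
```

```bash
python3 -m crank '[{"offset":[0,0,-0.001],"spin":0},{"offset":[0,0,-0.002],"spin":0},{"offset":[0,0,-0.003],"spin":0},{"offset":[0,0,-0.004],"spin":0},{"offset":[0,0,-0.004],"spin":0},{"offset":[0,0,-0.004],"spin":0},{"offset":[0,0,-0.004],"spin":0},{"offset":[0,0,-0.004],"spin":0}]'
```

```text
clock: 26.68
eef_pos: [510.0, -167.3, 60.6]
eef_rot: [-3.117, -0.003, 1.689]
wrist_force: [-6.5, 2.1, 18.8]
finger_gap: 0.7
```

Contact of 19 N at z≈60.6 means the handle sits level, with its top at about 61.5. I'll retreat and check.

```bash
python3 -m crank '[{"offset":[0,0,0.03],"spin":0},{"offset":[0,0,0.06],"spin":0},{"offset":[0,0,0.10],"spin":0},{"offset":[0,0.02,0.14],"spin":0},{"offset":[0,0.05,0.17],"spin":0},{"offset":[0,0.08,0.2],"spin":0},{"offset":[0,0.11,0.225],"spin":0},{"offset":[0,0.12,0.24],"spin":0}]' 0.9
python3 - <<'E'
from h import *
p,s=wcam();print(s["clock"],s["eef_pos"],s["wrist_force"]);save(p,"w6",(160,90,440,300),2.8)
t=manip.camera("top")
for q in(p,t):
  for n in("bolt_grip","wedge","cup","cob_b","jar","socket_case"):print(n,[(np.round(d["location"]),round(d["conf"],2)) for d in manip.search_frame(q,n)][:3])
E
```

```text
clock: 27.35
eef_pos: [510.1, -44.4, 303.9]
eef_rot: [-3.121, -0.003, 1.691]
wrist_force: [0.5, -0.2, -0.2]
finger_gap: 50.5
27.35 [510.10667166 -44.42601057 303.9208328 ] [ 0.54994934 -0.24799824 -0.20749527]
bolt_grip [(array([ 501., -141.,   64.]), 0.82)]
wedge [(array([ 185., -297.,   44.]), 0.64), (array([ 456., -373.,   48.]), 0.59)]
cup []
cob_b [(array([ 323., -191.,   35.]), 0.8)]
jar []
socket_case []
bolt_grip []
wedge [(array([315., 366.,  35.]), 0.96), (array([ 188., -326.,   32.]), 0.81), (array([ 449., -397.,   42.]), 0.76)]
cup [(array([348., 246.,  28.]), 0.97), (array([522., 116.,  82.]), 0.34)]
cob_b [(array([ 328., -219.,   37.]), 0.73), (array([350., 249.,  26.]), 0.46)]
jar []
socket_case [(array([540., 404.,  35.]), 0.73), (array([ 448., -395.,   39.]), 0.64)]
```

View pics/w6.png

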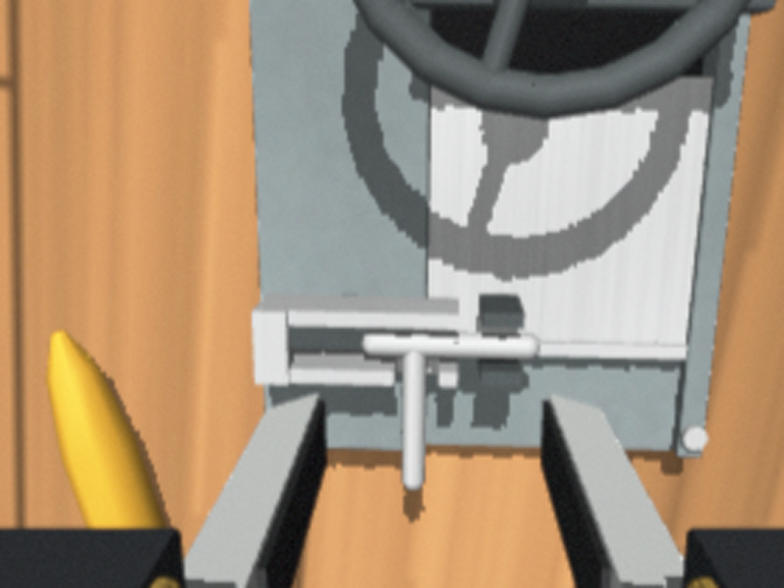

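The rod passes between the lugs (tip at (535,345), lugs at (502,310) and (503,375)). The handle lies level through the notch, from (413,355) to (413,488). The wedge is in the tray, and nothing is touching the robot.

```bash
python3 -c "
from cell import manip;print(manip.sign_off())"
```

```text
the job is handed in; nothing more can be done
None
```

The job is done and handed in, at about 28 s of the 72 s allowed. I laid the wedge in the tray, wound the handwheel about 217° clockwise, slid the bolt to its stop and turned its handle down into the notch.

**What my last checks showed:**
- **Gate:** measured before the bolt went in, the lugs put the wheel at about 3.97 rad against a target of 4.00.
- **Bolt:** it travelled about 53 mm and met a firm stop at 23 N. The last picture shows the rod between the lugs.
- **Handle:** it lies level in the notch. A downward press met 19 N at the height expected for a level handle.
- **Wedge:** it is found in the tray, at about (449, -397). I released it about 4 mm higher than planned, because it touched the tray floor early with about 34 N at the wrist.
- **Cup, cob and socket case:** they read within about 5 mm of where they started, which is within the detector's accuracy.

**Not confirmed:** the jar was not detected in the last pictures. It had been found at the start, and the arm never went near it.

**Disagreements:** my two estimates of the chute's pose differed by about 3 mm and 1°. I used the one that matched the bolt rod. The network's "keeper" positions did not match the lugs, so I located those from the picture.

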